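# Click a power pack into the charging bay

## Task

Put the grey power pack into the charging bay on the desk: lay it flat in the mouth of the channel, bevelled nose first, let go, and push it in from behind until the sprung pawl clicks shut behind its tail and holds it. Stop once you feel it come up against the rubber buffers; do not ram them. Keep the pack flat and leave everything else on the desk where it is.

Things in the scene. Friction and masses are not known exactly. Their poses are not given: they have to be found in the camera images.
- pack_center (a point): centre of the power pack: loose plain grey plastic block 80 mm long (x), 58 wide (y), 34 high (z), 0.2 to 0.4 kg, flat on the desk, this point 17 mm above its underside. x points to the nose, whose two upright corners are bevelled 8 mm and which has two brass contacts; the tail (-x) is square, with three dark ribs on top near it
- pack_nose (a point): middle of the pack's nose face, 40 mm ahead of its centre along its x
- dock: charging bay fixed to the desk: open-topped channel on a base plate 8 mm thick. x runs inwards along the channel, y to its left; origin at desk height on the centre line. Plate from x = -140 to +145 mm. Guide walls from x = -60 inwards, 61 mm apart, tops 26 mm above the desk; from x = -84 to -60 they flare (about 80 mm apart at the front); before that the plate is open
- dock_mouth (a point): point on top of the bay's open plate (8 mm above the desk), on the centre line at x = -95 mm of the bay: the middle of the pack is laid about here, nose inwards between the flares; axes as the bay's
- dock_gate (a point): on the centre line at the bay's x = 0, on the channel floor (8 mm above the desk); the mean place of the pawl's holding face. Pawl, ejector and buffers sit on one carriage clamped anywhere up to 18 mm either way along x: not measured, to be felt (or seen). So the tail must be pushed to somewhere from x = -18 to +18 mm of the bay, plus 3 mm for the click (it then rests back on the pawl)
- pawl (a joint): angle of the steel pawl above the left wall (rad): 0 sprung in, 0.1 to 0.2 while the pack's side lifts it (1 to 3 N). It is 28 to 38 mm above the desk, its tooth 22 mm left of the centre line at rest, so a gripper astride the pack cannot pass; a shut one pushing the tail within 18 mm of the centre line can, tips between the walls, some 20 mm above the desk
- ejector (a joint): travel (m) of the white sprung plunger on the end block (42 mm high): 0 out, grows as the nose presses it. It begins 15 mm before the click; 1.5 N growing by 0.29 N/mm, 5 N at the click. A pack short of the click is not held and may be thrust back; one held by the pawl keeps it about 12 mm in
- buffer (a joint): squeeze (m) of the two rubber buffers beside the plunger: 0 free. The nose meets them about 2 mm beyond the click; they push back 4 N per mm. The push takes up to about 14 N as far as the click; a firm rise after that, to some 20 N in all, is the buffers. More than 3 mm (12 N on them alone) is ramming
- adapter: white plastic mains adapter block 60 x 60 x 28 mm, square; bystander, origin under its centre
- marker_a: marker pen 127 mm long, 15 mm thick, lying to the right of the bay; bystander
- marker_b: marker pen like the other, lying near to the left of the bay's mouth; bystander
- eraser: white eraser 45 x 22 x 13 mm; bystander
- mug: white mug 80 mm across, 95 mm high, at the far side; bystander
- calculator: pocket calculator 150 x 78 x 12 mm, left of the bay; bystander
- glasses_case: hard glasses case 160 x 65 x 42 mm at the right; bystander
Mind the look-alikes: they are no part of the job. Leave any green look-alike of the part that bears pack_center alone.

How it is judged:
By the outcome, as a careful person would: the job done as asked, in the order asked, and still so for the second after the job is handed in, with the robot touching nothing.
It also fails if it takes over 56 s, if anything falls off the work surface, if the arm or the gripper's body presses on something with over 40 N, if the wrist force passes 120 N, or if a joint passes its speed limit or range.

## Robot

A 6-joint arm with a two-finger parallel gripper is mounted at the origin on the work surface. World frame = base frame: x ahead of the robot, y to its left, z up, the work surface at z = 0. Lengths are in m, angles in degrees, forces in N, time in s.
With the tool pointing down it reaches from about 0.35 to 0.875 m from the base axis. Payload 4.2 kg.
Tool frame: the origin (TCP) lies at the very end of the fingers, on their centre line; the grasp point (between the pads) lies r.pinch_z behind it (r.pinch_z is the distance from the TCP to the grasp point, in m); y points along the fingers, z is the direction in which the jaws open and shut, and the axes are right-handed (so a half turn about y gives the same grasp; the last joint's range is limited). The gripper opens to 87 mm and grips with 3 to 60 N. Pads are 19 mm wide; open, the fingers measure 117 mm over their backs; the gripper's body (75 mm by 190 mm) begins 51 mm behind the grasp point.
Start: joints at [89.129, 22.042, 0.453, 0, -68.411, -14.817], TCP at [0.169, 0.602, 0.199] pointing down, gripper open.
Joint ranges: [-179.83, 179.83], [-69.29, 118.12], [-61.27, 80.66], [-181.25, 117.63], [-171.15, -9.14], [-177.46, 177.46]. Speed limits (degrees/s): [159.86, 159.86, 180, 180, 180, 180].

## Interface

Orientations are given as a 3x3 rotation matrix whose columns are the frame's x, y, z axes.
In Python, from station import sense, capture, camera_params, r gives the robot as it stands.
- The arm moves only by the tool move_arm, never from a script. Its argument "increments" is text: rows parted by semicolons, each of 7 numbers parted by spaces: the closure, from -1 (fully open) to 1 (shut), so that 0 is half open, then the shift along the tool's x, y, z in m, then the turn, a rotation vector about the tool's x, y, z in rad. In form: hand x y z wx wy wz; .... A call has 1 to 8 rows; each row is the pose to reach, as a shift and turn from the pose commanded when the call began, along the tool's axes at that moment; what a row does not reach only later rows make up. A row lasts 1/10 s, in which the tool goes at most 50 mm and 8.59 degrees, less where a joint would pass 70% of its speed; a pose out of reach is approached as far as the arm can. A call with a gripper value outside its range is refused whole. The fingers move at their own pace and stop on an object; the grip force is fixed at half the most. Time passes only in rows, so rows that repeat a pose let the fingers close. It gives the time, the measured TCP pose, the force and the opening at its end, in the units of the state.
- sense(): the state, without advancing time (a new reading comes with each control period).
- capture(name): name is "scene" or "top" or "wrist"; returns (picture, depth): 420x560x3 uint8, red, green, blue; 420x560 float32, m along the optical axis (not along the pixel's ray), 0 where there is no reading.
- camera_params(name): a dict with "fx", "fy", "cx", "cy" (pixels), "distortion" ([k1, k2, p1, p2, k3] as OpenCV has them; the pictures are not rectified), "xyz" and "orientation" of the camera in the world. Camera axes: x right, y down, z forward; pixel columns grow to the right and rows downward; lengths in m; the calibration is good to about 2 mm. A picture is of the moment at which its call begins: read the wrist's pose just before it. camera_params takes no time and is no camera call; for the wrist camera it gives the pose at the moment of the call.
- r.finish_job(): hands the job in, once; it reports no verdict.
The state is a dict: "time_s": time; "joints": joint angles; "joint_velocities": joint speeds; "effort": joint torques, N m; "tcp_pos": TCP position; "ee_rot": TCP orientation; "wrist_force": force on the tool from outside, world axes, zero at the start; "moment": the same for the moment, N m; "gripper_width": opening from 0.0 (shut) to 1.0 (fully open).
Only numpy, scipy, OpenCV 4.12 (cv2) and the standard library are available. Lean on these libraries where they do the work, as an engineer would, in place of code of your own. Each camera call takes 0.05 s, during which the arm holds its last target.

## Working session

There is one attempt and no reset: what is moved stays moved. The work goes in short steps, Python scripts to look and compute and a tool call to move; the robot and the scene stay as the last step left them, time stands still between calls to the robot, and variables do not carry over. Pictures are saved under pics/ and viewed, and the job is handed in when it is done.

Besides the shell and the picture viewer there is one more tool, called after "Emit:" by a JSON object that holds its "api" and its "payload". move_arm: Moves the arm, as the interface text tells. Its arguments: {"type":"object","properties":{"increments":{"type":"string"}},"required":["increments"]}

```bash
ls; mkdir -p pics; python3 - <<'E'
from station import sense,capture,camera_params,r
import cv2
print(sense(), r.pinch_z)
for n in("scene","top","wrist"):
    print(n,camera_params(n))
    p,d=capture(n); cv2.imwrite(f"pics/{n}0.png",p[:,:,::-1])
    import numpy as np; np.save(f"pics/{n}0.npy",d)
E
```

```text
pics
{'time_s': 0.0, 'joints': array([ 8.91277522e+01,  2.20890210e+01,  3.79447442e-01, -2.81159555e-02,
       -6.84083552e+01, -1.48166657e+01]), 'joint_velocities': array([-0.01323208,  0.04719902, -0.04472362, -0.02661724, -0.08746125,
        0.11822687]), 'effort': array([-1.61488974e-04, -3.90666139e+01,  1.87409198e+01,  4.21990380e+00,
        1.10025925e-02, -1.90659007e-04]), 'tcp_pos': array([0.16881948, 0.60110201, 0.19777795]), 'ee_rot': array([[-9.62695136e-01, -4.87561683e-04, -2.70587949e-01],
       [ 2.70588375e-01, -2.05101867e-03, -9.62692955e-01],
       [-8.56087370e-05, -9.99997778e-01,  2.10643422e-03]]), 'wrist_force': array([-0.19413211,  0.48593309,  1.10229118]), 'moment': array([-0.02022007, -0.02124261, -0.01223151]), 'gripper_width': 1.00011337801691} 0.0187
scene {'fx': 402.3807895283542, 'fy': 402.3807895283542, 'cx': 288.12681703154874, 'cy': 203.45123448087136, 'distortion': array([0.04169531, 0.        , 0.        , 0.        , 0.        ]), 'xyz': array([ 1.23993643, -0.7493055 ,  0.79919301]), 'orientation': array([[ 0.75388682,  0.39779305, -0
[... 225 characters left out ...]
on': array([-0.06650789,  0.        ,  0.        ,  0.        ,  0.        ]), 'xyz': array([0.43013549, 0.01661883, 1.2728843 ]), 'orientation': array([[ 0.01516327, -0.99018223,  0.13895767],
       [-0.99982671, -0.01651627, -0.00858879],
       [ 0.01079953, -0.13880335, -0.99026108]])}
wrist {'fx': 307.4365434566756, 'fy': 307.4365434566756, 'cx': 276.0967011597909, 'cy': 208.01460808382532, 'distortion': array([-0.02229333,  0.        ,  0.        ,  0.        ,  0.        ]), 'xyz': array([0.24796677, 0.57908494, 0.38388174]), 'orientation': array([[-0.27103978, -0.91747176, -0.29117522],
       [-0.96256646,  0.25890809,  0.08020236],
       [ 0.00180422,  0.30201353, -0.95330193]])}
```

View pics/top0.png

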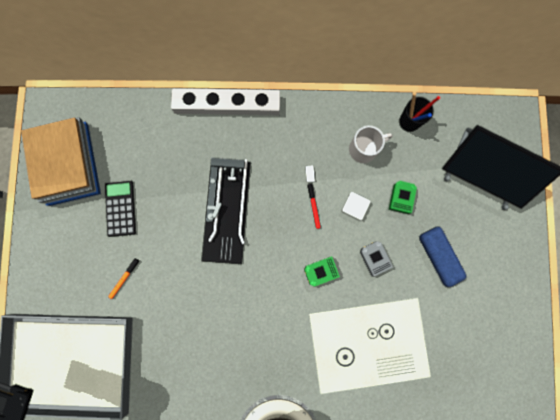

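View pics/scene0.png

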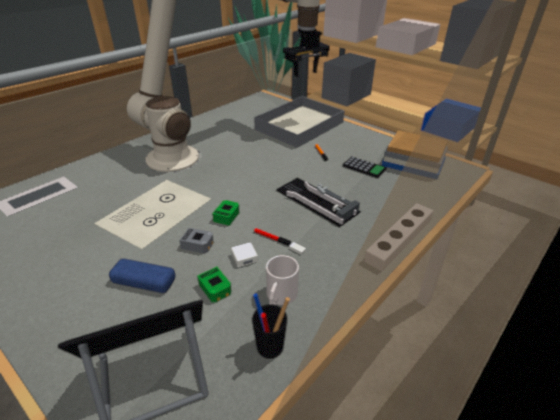

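View pics/wrist0.png

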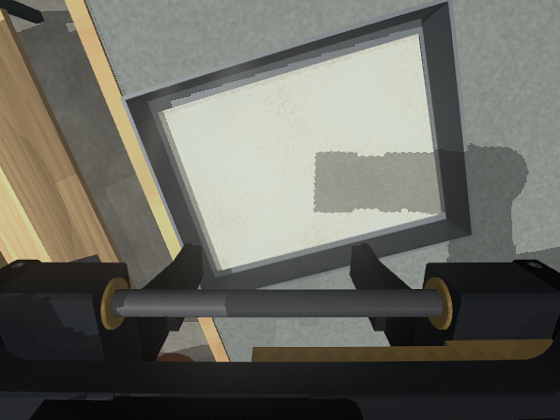

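The top view shows the grey pack at about (377,258), between two green look-alikes. The bay runs from (223,262) at the open plate to (230,160) at the end block. I'll zoom in on both.

```bash
python3 - <<'E'
import cv2,numpy as np
p=cv2.imread("pics/top0.png")
a=cv2.resize(p[225:290,340:415],None,fx=7,fy=7,interpolation=cv2.INTER_CUBIC)
b=cv2.resize(p[150:270,195:255],None,fx=5,fy=5,interpolation=cv2.INTER_CUBIC)
h=max(a.shape[0],b.shape[0]); c=np.zeros((600,a.shape[1]+b.shape[1],3),np.uint8)
c[:a.shape[0],:a.shape[1]]=a[:600]; c[:b.shape[0],a.shape[1]:]=b[:600]
c=c[:,:900];print(c.shape)
cv2.imwrite("pics/z0.png",c[:,:800])
E
```

```text
(600, 825, 3)
```

View pics/z0.png

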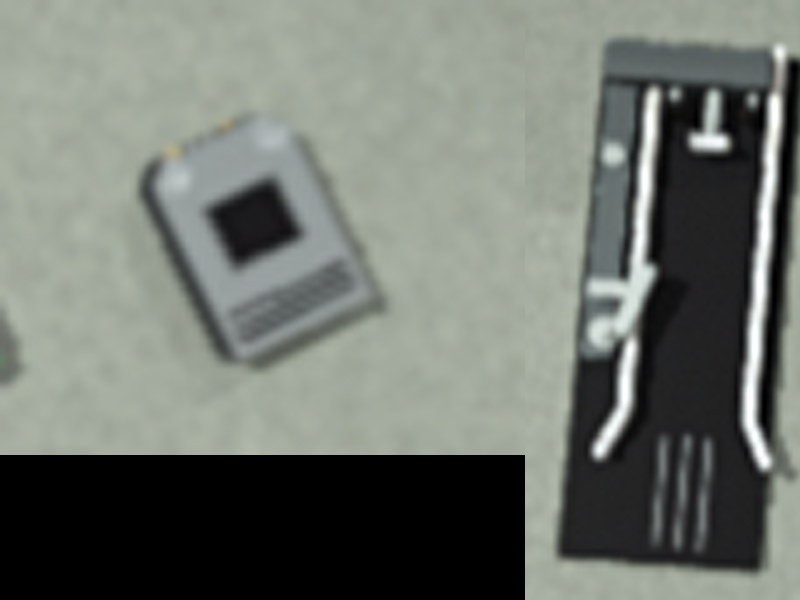

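```bash
cat > h.py <<'E'
import numpy as np,cv2
from station import sense,capture,camera_params,r
def rays(cp,uv):
    K=np.array([[cp["fx"],0,cp["cx"]],[0,cp["fy"],cp["cy"]],[0,0,1]])
    n=cv2.undistortPoints(np.array(uv,float).reshape(-1,1,2),K,cp["distortion"]).reshape(-1,2)
    return np.c_[n,np.ones(len(n))]@cp["orientation"].T
def onplane(cp,uv,z):
    d=rays(cp,uv);o=cp["xyz"]
    return o+d*((z-o[2])/d[:,2])[:,None]
def proj(cp,P):
    K=np.array([[cp["fx"],0,cp["cx"]],[0,cp["fy"],cp["cy"]],[0,0,1]])
    R=cp["orientation"].T
    return cv2.projectPoints(np.array(P,float).reshape(-1,1,3),cv2.Rodrigues(R)[0],-R@cp["xyz"],K,cp["distortion"])[0].reshape(-1,2)
E
python3 - <<'E'
from h import *
cp=camera_params("top")
# pack top face: front-left.., rear corners, bevels
z=np.array([[152,178],[172,155],[270,122],[295,140],[378,300],[237,360],[222,120+0]])/7+[340,225]
P=onplane(cp,z,.034);print("pack",P.round(4))
f=lambda q:np.array(q)/5+[195,150]-[105,0]
pl=onplane(cp,f([[558,555],[762,570]]),.008);print("plate front L,R",pl.round(4), np.linalg.norm(pl[0]-pl[1]))
e=onplane(cp,f([[608,42],[780,45]]),.042);print("end",e.round(4))
w=onplane(cp,f([[652,90],[628,400],[775,100],[752,400],[600,455],[765,465]]),.026);print("walls L in,L out,R in,R out,flareL,flareR\n",w.round(4))
for a,b in((w[1],w[0]),(w[3],w[2])): print(np.degrees(np.arctan2(b[1]-a[1],b[0]-a[0])))
m=onplane(cp,f([[660,437],[655,543],[688,437],[678,548],[711,440],[702,550]]),.008);print("marks",m.round(4))
p=onplane(cp,f([[650,268],[710,150]]),[.038,.03]) ;print("pawl tip,ej",p.round(4))
d=np.load("pics/top0.npy");print(d[258,377],d[212,228])
E
```

```text
pack [[ 0.491  -0.214   0.034 ]
 [ 0.4998 -0.2217  0.034 ]
 [ 0.5128 -0.2593  0.034 ]
 [ 0.5061 -0.2688  0.034 ]
 [ 0.4461 -0.2997  0.034 ]
 [ 0.423  -0.2458  0.034 ]
 [ 0.5134 -0.2409  0.034 ]]
plate front L,R [[0.4572 0.2129 0.008 ]
 [0.451  0.1029 0.008 ]] 0.11014377267473764
end [[0.7319 0.1911 0.042 ]
 [0.7317 0.0982 0.042 ]]
walls L in,L out,R in,R out,flareL,flareR
 [[0.7093 0.1683 0.026 ]
 [0.5398 0.1756 0.026 ]
 [0.7049 0.1012 0.026 ]
 [0.541  0.1093 0.026 ]
 [0.5102 0.1896 0.026 ]
 [0.5064 0.1015 0.026 ]]
-2.451429702930985
-2.8327906204245785
marks [[0.5216 0.1599 0.008 ]
 [0.4645 0.1608 0.008 ]
 [0.5219 0.1447 0.008 ]
 [0.462  0.1484 0.008 ]
 [0.5205 0.1322 0.008 ]
 [0.4612 0.1354 0.008 ]]
pawl tip,ej [[0.6096 0.1647 0.038 ]
 [0.6758 0.1353 0.03  ]]
1.2323378 1.2730244
```

```bash
cat >> h.py <<'E'
from scipy.spatial.transform import Rotation as Ro
def tgt(pos,ang):
    """print shift and turn from the present measured pose; tool down, tool z at heading ang deg"""
    s=sense();R=s["ee_rot"];a=np.radians(ang)
    z=np.array([np.cos(a),np.sin(a),0]);y=np.array([0,0,-1.]);x=np.cross(y,z)
    T=np.c_[x,y,z]
    print("shift",(R.T@(np.array(pos)-s["tcp_pos"])).round(4),"rot",Ro.from_matrix(R.T@T).as_rotvec().round(4),
      "z now",np.degrees(np.arctan2(R[1,2],R[0,2])).round(2),"t",s["time_s"])
E
python3 -c "
from h import *
tgt([.66,.138,.2],87.4); tgt([.66,.138,.2],87.4-180)"
```

```text
shift [-0.5982 -0.0014  0.3131] rot [-1.000e-04  2.913e+00 -2.400e-03] z now -105.7 t 0.15
shift [-0.5982 -0.0014  0.3131] rot [-1.700e-03 -2.286e-01  1.000e-04] z now -105.7 t 0.15
```

Emit:
{"api": "move_arm", "payload": {"increments": "-1 -0.03 0 0.015 0 0.13 0; -1 -0.07 0 0.036 0 0.27 0; -1 -0.11 0 0.057 0 0.41 0; -1 -0.15 0 0.078 0 0.55 0; -1 -0.19 0 0.1 0 0.69 0; -1 -0.23 0 0.12 0 0.83 0; -1 -0.27 0 0.14 0 0.97 0; -1 -0.31 0 0.16 0 1.11 0"}}

```text
time_s: 0.95
tcp_pos: [0.4251, 0.3623, 0.1987]
ee_rot: [[-0.18, -0.0, -0.984], [0.984, -0.0, -0.18], [-0.0, -1.0, 0.0]]
wrist_force: [-0.5, -0.1, -0.9]
gripper_width: 1.002
```

```bash
python3 -c "
from h import *
tgt([.66,.138,.2],87.4);print(sense()['tcp_pos'],sense()['joints'])"
```

```text
shift [-0.263  -0.0013 -0.1906] rot [-1.0000e-04  1.7976e+00 -3.0000e-04] z now -169.61 t 0.95
[0.42509061 0.36229615 0.19873396] [ 5.70603568e+01  1.55944290e+01 -9.03544894e+00 -8.73559117e-03
 -6.53829399e+01 -4.66636545e+01]
```

Emit:
{"api": "move_arm", "payload": {"increments": "-1 -0.033 0 -0.024 0 0.14 0; -1 -0.066 0 -0.048 0 0.28 0; -1 -0.1 0 -0.072 0 0.42 0; -1 -0.13 0 -0.095 0 0.56 0; -1 -0.165 0 -0.12 0 0.7 0; -1 -0.2 0 -0.143 0 0.84 0; -1 -0.23 0 -0.167 0 0.98 0; -1 -0.263 0 -0.19 0 1.12 0"}}

```text
time_s: 1.75
tcp_pos: [0.6606, 0.1396, 0.1983]
ee_rot: [[0.807, -0.001, -0.591], [0.591, -0.0, 0.807], [-0.001, -1.0, 0.0]]
wrist_force: [-0.4, 1.2, -0.4]
gripper_width: 0.997
```

```bash
python3 -c "
from h import *
tgt([.66,.138,.2],87.4);print(sense()['tcp_pos'],sense()['joints'])"
```

```text
shift [-0.0014 -0.0016 -0.0009] rot [-1.000e-04  6.774e-01 -8.000e-04] z now 126.21 t 1.75
[0.66060792 0.13957552 0.19834952] [ 2.56136681e+01  2.70331406e+01  8.33350638e+00 -1.42812834e-02
 -7.13426209e+01 -7.93949377e+01]
```

Emit:
{"api": "move_arm", "payload": {"increments": "-1 0 0 0 0 0.14 0; -1 0 0 0 0 0.28 0; -1 0 0 0 0 0.42 0; -1 0 0 0 0 0.56 0; -1 0 0 0 0 0.677 0; -1 0 0 0 0 0.677 0"}}

```text
time_s: 2.35
tcp_pos: [0.6595, 0.1407, 0.1983]
ee_rot: [[0.999, -0.001, 0.039], [-0.039, -0.0, 0.999], [-0.001, -1.0, -0.0]]
wrist_force: [-0.7, 0.7, -0.6]
gripper_width: 1.002
```

```bash
python3 - <<'E'
from h import *
import pickle
cp=camera_params("wrist");p,d=capture("wrist")
cv2.imwrite("pics/w1.png",p[:,:,::-1]);pickle.dump((cp,d),open("pics/w1.pkl","wb"))
print(sense()["tcp_pos"],sense()["joints"],cp["xyz"])
cv2.imwrite("pics/w1z.png",cv2.resize(p[0:290,140:440,::-1],None,fx=2,fy=2,interpolation=cv2.INTER_CUBIC))
E
```

```text
[0.65953525 0.1407299  0.1983732 ] [ 2.57481661e+01  2.69554562e+01  8.20700481e+00 -8.09440247e-03
 -7.13023259e+01 -1.17854968e+02] [0.57500705 0.14413483 0.38439159]
```

View pics/w1z.png

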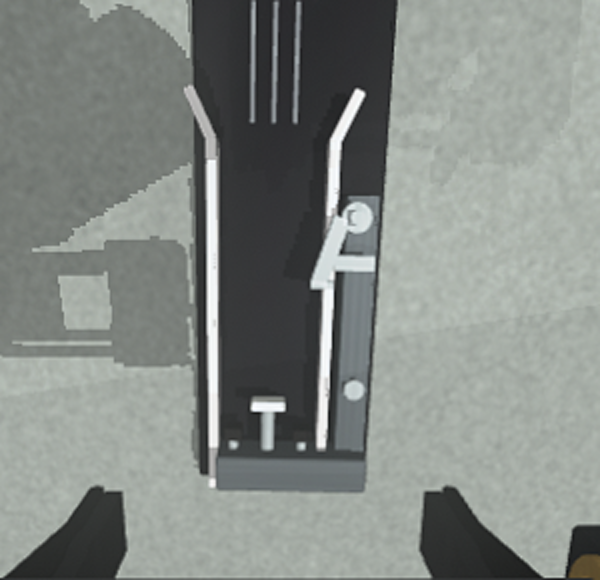

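```bash
python3 - <<'E'
from h import *
import pickle
cp,d=pickle.load(open("pics/w1.pkl","rb"));p=cv2.imread("pics/w1.png")
z=lambda q:np.array(q,float)/2+[140,0]
g=p.min(2)
L=[];Rr=[]
for v in list(range(85,205,5)):
    row=g[v]; 
    a=np.where(row[235:275]>170)[0]+235
    if v>150 or v<95:
        b=np.where(row[295:315]>170)[0]+295
    else: b=[]
    if len(a): L.append((a[0],a[-1],v))
    if len(b): Rr.append((b[0],b[-1],v))
L=np.array(L);Rr=np.array(Rr)
for nm,A in(("rightwall",L),("leftwall",Rr)):
    for c in(0,1):
        P=onplane(cp,np.c_[A[:,c],A[:,2]],.026);f=np.polyfit(P[:,0],P[:,1],1);print(nm,c,np.degrees(np.arctan(f[0])).round(2),np.polyval(f,[.5,.55,.6,.65]).round(4),np.std(P[:,1]-np.polyval(f,P[:,0])).round(4))
m=onplane(cp,z([[252,0],[252,123],[275,0],[275,123],[298,0],[298,123]]),.008);print("marks",m.round(4))
print("kinkR,kinkL tips",onplane(cp,z([[213,140],[333,140],[187,88],[361,92]]),.026).round(4))
print("end top far", onplane(cp,z([[217,490],[366,490],[217,457],[366,455]]),.042).round(4))
print("pawl tip",onplane(cp,z([[311,286],[322,289]]),.038).round(4))
print("pl",onplane(cp,z([[250,410],[286,410],[250,398]]),.03).round(4),"buf",onplane(cp,z([[233,441],[302,443]]),.025).round(4))
print("plate far/near", onplane(cp,z([[397,0],[191,0]]),.008).round(4))
for q in ([275,300],[275,60],[214,250],[290,475],[268,405],[350,217],[234,445]):
    u=z(q).astype(int); dd=d[u[1],u[0]]; rr=rays(cp,[u])[0]; print(q,(cp["xyz"]+rr*dd).round(4))
E
```

```text
rightwall 0 -5.18 [0.1139 0.1093 0.1048 0.1003] 0.0037
rightwall 1 -3.69 [0.1175 0.1142 0.111  0.1078] 0.0002
leftwall 0 -3.42 [0.1786 0.1756 0.1726 0.1696] 0.0003
leftwall 1 -2.23 [0.1819 0.1799 0.178  0.176 ] 0.0034
marks [[0.4607 0.1378 0.008 ]
 [0.5212 0.1349 0.008 ]
 [0.4612 0.1501 0.008 ]
 [0.5217 0.1478 0.008 ]
 [0.4617 0.1624 0.008 ]
 [0.5222 0.1607 0.008 ]]
kinkR,kinkL tips [[0.5313 0.114  0.026 ]
 [0.5339 0.1784 0.026 ]
 [0.5054 0.102  0.026 ]
 [0.5109 0.1935 0.026 ]]
end top far [[0.7287 0.1045 0.042 ]
 [0.7323 0.1949 0.042 ]
 [0.7073 0.1059 0.042 ]
 [0.7096 0.1947 0.042 ]]
pawl tip [[0.6096 0.1643 0.038 ]
 [0.6115 0.1703 0.038 ]]
pl [[0.6824 0.1265 0.03  ]
 [0.6833 0.1481 0.03  ]
 [0.6749 0.1268 0.03  ]] buf [[0.7036 0.1146 0.025 ]
 [0.7067 0.1574 0.025 ]]
plate far/near [[0.4636 0.2152 0.008 ]
 [0.4593 0.1053 0.008 ]]
[275, 300] [0.62   0.1434 0.0084]
[275, 60] [0.49   0.1485 0.008 ]
[214, 250] [0.5886 0.1107 0.0261]
[290, 475] [0.7199 0.1491 0.0422]
[268, 405] [0.6786 0.1375 0.0316]
[350, 217] [0.5734 0.1854 0.0431]
[234, 445] [0.7045 0.1154 0.0281]
```

The wrist view shows the bay clearly. The walls come out 61.5 mm apart and all heights match the spec. The bay's heading is about -3.4°, its origin is near (0.592, 0.142), and the pawl tip is near x = 0.609, which is about +17 mm in bay coordinates. Next I'll look at the pack.

```bash
python3 -c "
from h import *
tgt([.53,-.227,.2],116)"
```

```text
shift [-0.1159 -0.0014 -0.3722] rot [ 1.000e-04 -4.906e-01 -9.000e-04] z now 87.89 t 2.4
```

Emit:
{"api": "move_arm", "payload": {"increments": "-1 -0.0145 0 -0.0465 0 -0.06 0; -1 -0.029 0 -0.093 0 -0.12 0; -1 -0.043 0 -0.14 0 -0.18 0; -1 -0.058 0 -0.186 0 -0.25 0; -1 -0.072 0 -0.232 0 -0.31 0; -1 -0.087 0 -0.279 0 -0.37 0; -1 -0.101 0 -0.325 0 -0.43 0; -1 -0.116 0 -0.372 0 -0.49 0"}}

```text
time_s: 3.2
tcp_pos: [0.5283, -0.228, 0.1991]
ee_rot: [[0.898, 0.0, -0.441], [0.441, -0.0, 0.898], [0.0, -1.0, -0.0]]
wrist_force: [0.5, 0.4, 0.4]
gripper_width: 0.999
```

Emit:
{"api": "move_arm", "payload": {"increments": "-1 0 0 0 0 0 0; -1 0 0 0 0 0 0; -1 0 0 0 0 0 0"}}

```text
time_s: 3.5
tcp_pos: [0.5295, -0.2258, 0.1988]
ee_rot: [[0.899, 0.0, -0.437], [0.437, 0.0, 0.899], [0.0, -1.0, 0.0]]
wrist_force: [-0.2, 0.5, 0.8]
gripper_width: 1.003
```

```bash
python3 - <<'E'
from h import *
import pickle
cp=camera_params("wrist");p,d=capture("wrist")
cv2.imwrite("pics/w2.png",p[:,:,::-1]);pickle.dump((cp,d),open("pics/w2.pkl","wb"))
print(sense()["tcp_pos"],sense()["joints"],cp["xyz"])
cv2.imwrite("pics/w2z.png",cv2.resize(p[0:290,140:440,::-1],None,fx=2,fy=2,interpolation=cv2.INTER_CUBIC))
E
```

```text
[ 0.52968605 -0.2254209   0.19878537] [-6.94071856e+00  1.72523288e+01 -6.68165865e+00 -7.50861234e-03
 -6.60687717e+01 -5.71019263e+01] [ 0.45315681 -0.26217809  0.38478969]
```

View pics/w2z.png

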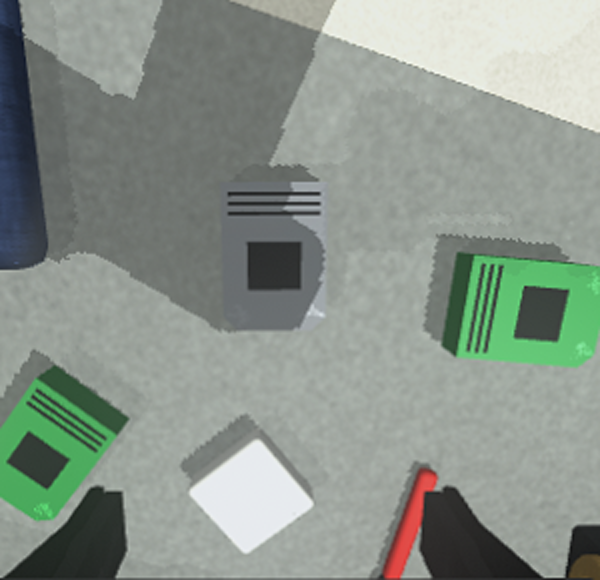

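```bash
python3 - <<'E'
from h import *
import pickle
cp,d=pickle.load(open("pics/w2.pkl","rb"))
z=lambda q:np.array(q,float)/2+[140,0]-[.25,.25]
P=onplane(cp,z([[222,182],[325,182],[221,310],[326,310],[274,331],[228,203],[321,203],[274,203],[274,266]]),.034)
print(P.round(4))
a=lambda i,j:np.degrees(np.arctan2(*(P[j]-P[i])[1::-1])).round(2)
print("sides",a(0,2),a(1,3),"tail",a(0,1)-90,"rib",a(5,6)-90)
print(np.linalg.norm(P[0]-P[1]),"len",np.linalg.norm((P[0]+P[1])/2-P[4]))
t=(P[0]+P[1])/2; print("centre",((t+P[4])/2).round(4))
tgt([.53,-.227,.2],116)
u=z([274,230]).astype(int);print(cp["xyz"]+rays(cp,[u])[0]*d[u[1],u[0]])
E
```

```text
[[ 0.4465 -0.2955  0.034 ]
 [ 0.4224 -0.2459  0.034 ]
 [ 0.5089 -0.2676  0.034 ]
 [ 0.4828 -0.214   0.034 ]
 [ 0.5065 -0.2353  0.034 ]
 [ 0.4548 -0.2881  0.034 ]
 [ 0.4328 -0.2429  0.034 ]
 [ 0.4439 -0.2658  0.034 ]
 [ 0.4738 -0.2512  0.034 ]]
sides 24.04 27.77 tail 25.89 rib 25.89
0.05516315921817293 len 0.08031375999277798
centre [ 0.4705 -0.253   0.034 ]
shift [-0.0004 -0.0012 -0.0016] rot [-0.0001 -0.0008  0.    ] z now 115.95 t 3.55
[ 0.45618752 -0.26070263  0.03356666]
```

```bash
python3 -c "
from h import *
tgt([.4597,-.2582,.006],115.9)"
```

```text
shift [-0.0773  0.1928  0.0011] rot [-0.0001  0.0009  0.    ] z now 115.95 t 3.55
```

Emit:
{"api": "move_arm", "payload": {"increments": "-1 -0.03 0.02 0 0 0 0; -1 -0.06 0.05 0.001 0 0 0; -1 -0.077 0.09 0.001 0 0 0; -1 -0.077 0.13 0.001 0 0 0; -1 -0.077 0.16 0.001 0 0 0; -1 -0.077 0.18 0.001 0 0 0; -1 -0.077 0.192 0.001 0 0 0; -1 -0.077 0.192 0.001 0 0 0"}}

```text
time_s: 4.35
tcp_pos: [0.4591, -0.2579, 0.0055]
ee_rot: [[0.899, -0.003, -0.437], [0.437, 0.001, 0.899], [-0.002, -1.0, 0.002]]
wrist_force: [-0.0, -0.4, 0.4]
gripper_width: 1.002
```

Emit:
{"api": "move_arm", "payload": {"increments": "0.3 0 0 0 0 0 0; 1 0 0 0 0 0 0; 1 0 0 0 0 0 0; 1 0 0 0 0 0 0; 1 0 0 0 0 0 0; 1 0 0 0 0 0 0; 1 0 0 0 0 0 0; 1 0 0 0 0 0 0"}}

```text
time_s: 5.15
tcp_pos: [0.4598, -0.2592, 0.0075]
ee_rot: [[0.9, 0.001, -0.436], [0.436, -0.0, 0.9], [0.001, -1.0, -0.001]]
wrist_force: [-0.8, 1.4, 5.6]
gripper_width: 0.655
```

```bash
python3 - <<'E'
from h import *
s=sense();print(s["tcp_pos"],s["gripper_width"],s["wrist_force"])
b=np.array([.592,.1423]);c,sn=np.cos(np.radians(-3.4)),np.sin(np.radians(-3.4))
g=b+(-.107)*np.array([c,sn]);print("grasp pt at dock",g)
tgt([g[0],g[1],.10],86.6)
E
```

```text
[ 0.45982032 -0.25916043  0.00746244] 0.6552435384167844 [-0.84288981  1.39120254  5.56018921]
grasp pt at dock [0.48518834 0.14864578]
shift [ 0.2006 -0.0926  0.3559] rot [4.000e-04 5.103e-01 7.000e-04] z now 115.84 t 5.15
```

Emit:
{"api": "move_arm", "payload": {"increments": "1 0 -0.02 0 0 0 0; 1 0 -0.05 0 0 0 0; 1 0 -0.093 0 0 0 0; 1 0.02 -0.093 0.04 0 0.06 0; 1 0.045 -0.093 0.08 0 0.13 0; 1 0.07 -0.093 0.125 0 0.19 0; 1 0.095 -0.093 0.168 0 0.25 0; 1 0.12 -0.093 0.212 0 0.31 0"}}

```text
time_s: 5.95
tcp_pos: [0.4737, -0.0161, 0.0989]
ee_rot: [[0.991, -0.002, -0.137], [0.137, -0.0, 0.991], [-0.002, -1.0, 0.0]]
wrist_force: [1.4, -0.1, -2.6]
gripper_width: 0.653
```

```bash
python3 - <<'E'
from h import *
s=sense();print(s["tcp_pos"],s["gripper_width"],s["wrist_force"])
tgt([.4852,.1486,.10],86.6)
E
```

```text
[ 0.47373742 -0.01614495  0.09887153] 0.653001381924407 [ 1.44007478 -0.05208291 -2.58036284]
shift [ 0.0339 -0.0012  0.1616] rot [-0.      0.1967 -0.0021] z now 97.87 t 5.95
```

Emit:
{"api": "move_arm", "payload": {"increments": "1 0.01 0 0.04 0 0.06 0; 1 0.02 0 0.08 0 0.12 0; 1 0.03 0 0.12 0 0.18 0; 1 0.033 0 0.155 0 0.2 0; 1 0.033 0 0.16 0 0.2 0; 1 0.033 0 0.16 0 0.2 0; 1 0.033 0 0.16 0 0.2 0"}}

```text
time_s: 6.65
tcp_pos: [0.4843, 0.1442, 0.099]
ee_rot: [[0.998, -0.002, 0.06], [-0.06, -0.001, 0.998], [-0.002, -1.0, -0.001]]
wrist_force: [0.8, -0.5, -3.3]
gripper_width: 0.654
```

```bash
python3 - <<'E'
from h import *
s=sense();print(s["tcp_pos"],s["gripper_width"],s["wrist_force"])
tgt([.4852,.1486,.0165],86.6)
p,d=capture("wrist");cv2.imwrite("pics/w3.png",p[:,:,::-1])
p,d=capture("top");cv2.imwrite("pics/t3.png",cv2.resize(p[140:280,180:300,::-1],None,fx=4,fy=4,interpolation=cv2.INTER_CUBIC))
E
```

```text
[0.48427837 0.14417393 0.09895794] 0.6544577982181338 [ 0.84059863 -0.45054897 -3.27293716]
shift [0.0008 0.0825 0.0046] rot [ 0.0014 -0.0005 -0.0022] z now 86.57 t 6.65
```

View pics/w3.png

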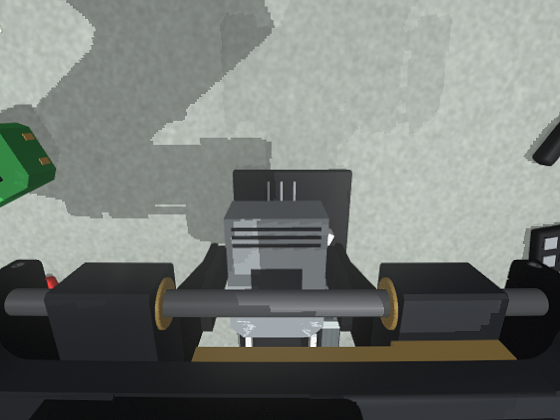

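View pics/t3.png

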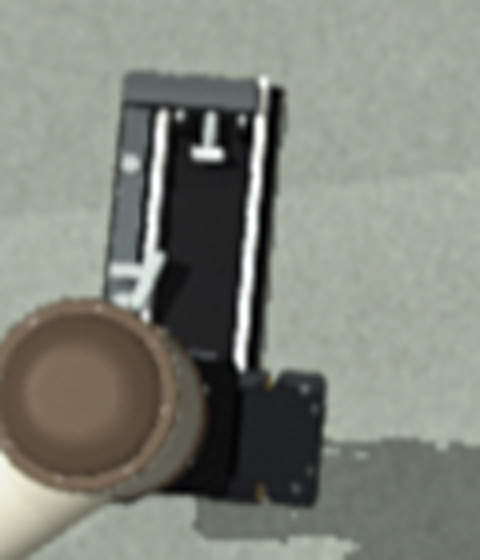

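Emit:
{"api": "move_arm", "payload": {"increments": "1 0.001 0.02 0.0045 0 0 0; 1 0.001 0.045 0.0045 0 0 0; 1 0.001 0.06 0.0045 0 0 0; 1 0.001 0.072 0.0045 0 0 0; 1 0.001 0.079 0.0045 0 0 0; 1 0.001 0.079 0.0045 0 0 0"}}

```text
time_s: 7.35
tcp_pos: [0.4862, 0.149, 0.0202]
ee_rot: [[0.998, -0.001, 0.06], [-0.06, -0.001, 0.998], [-0.001, -1.0, -0.001]]
wrist_force: [1.3, 0.6, -3.0]
gripper_width: 0.651
```

```bash
python3 - <<'E'
from h import *
s=sense();print(s["tcp_pos"],s["gripper_width"],s["wrist_force"])
tgt([.4852,.1486,.0155],86.6)
E
```

```text
[0.48621679 0.14896948 0.02017871] 0.6508817973422282 [ 1.32158279  0.59508097 -3.03775528]
shift [-0.001   0.0047 -0.0004] rot [ 0.001  -0.0007 -0.0013] z now 86.56 t 7.35
```

Emit:
{"api": "move_arm", "payload": {"increments": "1 0 0.002 0 0 0 0; 1 0 0.003 0 0 0 0; 1 0 0.004 0 0 0 0; 1 0 0.005 0 0 0 0; 1 0 0.005 0 0 0 0"}}

```text
time_s: 7.85
tcp_pos: [0.4866, 0.1498, 0.016]
ee_rot: [[0.998, 0.0, 0.059], [-0.059, 0.0, 0.998], [0.0, -1.0, 0.0]]
wrist_force: [0.1, 0.1, -2.3]
gripper_width: 0.656
```

Emit:
{"api": "move_arm", "payload": {"increments": "1 0 0.0007 -0.0005 0 0 0; 1 0 0.0015 -0.001 0 0 0; 1 0 0.0015 -0.001 0 0 0; 1 0 0.0015 -0.001 0 0 0"}}

```text
time_s: 8.25
tcp_pos: [0.4869, 0.1494, 0.0154]
ee_rot: [[0.998, 0.001, 0.058], [-0.058, 0.001, 0.998], [0.001, -1.0, 0.001]]
wrist_force: [-4.1, 1.7, 5.2]
gripper_width: 0.65
```

Emit:
{"api": "move_arm", "payload": {"increments": "0 0 0 0 0 0 0; -0.6 0 0 0 0 0 0; -1 0 0 0 0 0 0; -1 0 0 0 0 0 0; -1 0 0 0 0 0 0; -1 0 0 0 0 0 0"}}

```text
time_s: 8.85
tcp_pos: [0.4865, 0.1486, 0.0142]
ee_rot: [[0.998, -0.0, 0.059], [-0.059, -0.0, 0.998], [-0.0, -1.0, -0.0]]
wrist_force: [-0.0, 0.0, 0.7]
gripper_width: 0.975
```

Emit:
{"api": "move_arm", "payload": {"increments": "-1 0 -0.02 0 0 0 0; -1 0 -0.06 0 0 0 0; -1 0.01 -0.1 0 0 0 0; -1 0.05 -0.13 0 0 0 0; -1 0.09 -0.16 0 0 0 0; -1 0.12 -0.18 0 0 0 0; -1 0.12 -0.18 0 0 0 0; -1 0.12 -0.18 0 0 0 0"}}

```text
time_s: 9.65
tcp_pos: [0.606, 0.1413, 0.1935]
ee_rot: [[0.998, -0.001, 0.06], [-0.06, 0.0, 0.998], [-0.001, -1.0, 0.0]]
wrist_force: [0.1, 0.7, 0.3]
gripper_width: 0.999
```

```bash
python3 - <<'E'
from h import *
import pickle
cp=camera_params("wrist");p,d=capture("wrist")
cv2.imwrite("pics/w4.png",p[:,:,::-1]);pickle.dump((cp,d),open("pics/w4.pkl","wb"))
s=sense();print(s["tcp_pos"],s["wrist_force"],cp["xyz"])
cv2.imwrite("pics/w4z.png",cv2.resize(p[0:290,140:440,::-1],None,fx=2,fy=2,interpolation=cv2.INTER_CUBIC))
E
```

```text
[0.60502134 0.14124973 0.19298067] [ 0.05871187  0.55402501 -0.70374583] [0.52164279 0.14648319 0.37960441]
```

View pics/w4z.png

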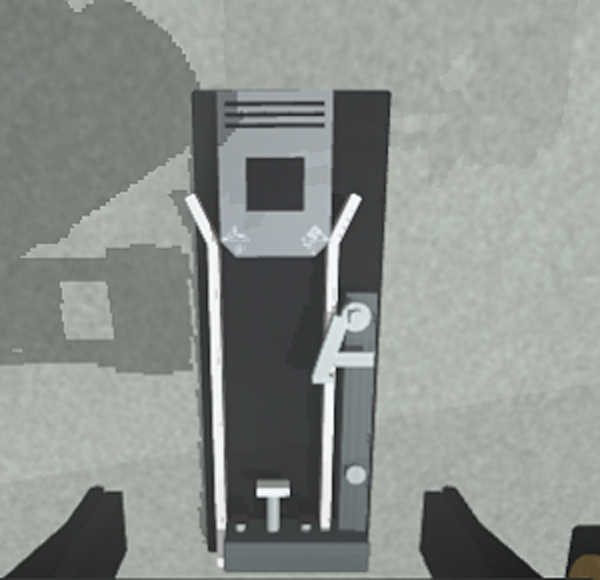

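The pack lies flat in the mouth, nose between the flares, with its tail edge at rows 90–92 and nose at row 257. I'll measure both, along with the pawl.

```bash
python3 - <<'E'
from h import *
import pickle
cp,d=pickle.load(open("pics/w4.pkl","rb"))
z=lambda q:np.array(q,float)/2+[140,0]-[.25,.25]
b=np.array([.592,.1423]);a=np.radians(-3.4);X=np.array([np.cos(a),np.sin(a)]);Y=np.array([-X[1],X[0]])
def S(n,q,h):
    P=onplane(cp,z(q),h); print(n,P[:,:2].round(4).tolist(),"bay",(np.c_[(P[:,:2]-b)@X,(P[:,:2]-b)@Y]*1e3).round(1).tolist())
S("pack tail",[[219,91],[332,91]],.042)
S("pack nose",[[236,257],[313,257]],.042)
S("sides",[[219,230],[332,230]],.042)
S("rib",[[225,114],[325,114]],.042)
S("plate front",[[192,91],[390,91]],.008)
S("walls inner",[[221,260],[328,260],[227,520],[321,520]],.026)
S("flare tip",[[187,196],[359,196]],.026)
S("pawl tip",[[313,384],[325,384]],.038)
S("plunger",[[257,480],[289,480],[257,496]],.032)
S("endblock back",[[225,571],[368,571]],.042)
E
```

```text
pack tail [[0.4572, 0.1238], [0.4606, 0.1797]] bay [[-133.5, -26.5], [-133.4, 29.6]]
pack nose [[0.5376, 0.126], [0.5401, 0.1669]] bay [[-53.3, -19.5], [-53.2, 21.5]]
sides [[0.5233, 0.1181], [0.5269, 0.1775]] bay [[-67.1, -28.2], [-67.0, 31.3]]
rib [[0.4678, 0.1259], [0.4708, 0.1759]] bay [[-123.0, -23.7], [-122.9, 26.3]]
plate front [[0.4497, 0.1068], [0.4563, 0.2148]] bay [[-139.9, -43.9], [-139.8, 64.3]]
walls inner [[0.5395, 0.1165], [0.5432, 0.1762], [0.7001, 0.1065], [0.7037, 0.1663]] bay [[-50.9, -28.9], [-50.8, 30.9], [110.0, -29.3], [110.1, 30.6]]
flare tip [[0.5046, 0.1009], [0.5103, 0.1942]] bay [[-84.8, -46.5], [-84.6, 47.0]]
pawl tip [[0.611, 0.1642], [0.6114, 0.1711]] bay [[17.6, 23.0], [17.6, 29.9]]
plunger [[0.6711, 0.1278], [0.6723, 0.1474], [0.6818, 0.1271]] bay [[79.8, -9.8], [79.8, 9.8], [90.5, -9.9]]
endblock back [[0.7272, 0.1041], [0.7327, 0.1935]] bay [[137.3, -30.1], [137.4, 59.4]]
```

```bash
python3 - <<'E'
from h import *
b=np.array([.592,.1423]);a=np.radians(-3.4);X=np.array([np.cos(a),np.sin(a)])
for k in(-.165,):
  g=b+k*X;tgt([*g,.018],86.6)
E
```

```text
shift [-0.1776  0.1755  0.0003] rot [ 0.0007 -0.0004 -0.0028] z now 86.58 t 9.7
```

Emit:
{"api": "move_arm", "payload": {"increments": "0 -0.04 0 0 0 0 0; 1 -0.085 0 0 0 0 0; 1 -0.13 0.01 0 0 0 0; 1 -0.165 0.03 0 0 0 0; 1 -0.178 0.06 0 0 0 0; 1 -0.178 0.1 0 0 0 0; 1 -0.178 0.14 0 0 0 0; 1 -0.178 0.16 0 0 0 0"}}

```text
time_s: 10.5
tcp_pos: [0.4247, 0.1501, 0.0313]
ee_rot: [[0.998, -0.006, 0.059], [-0.059, -0.004, 0.998], [-0.005, -1.0, -0.004]]
wrist_force: [0.1, -0.6, 0.0]
gripper_width: 0.354
```

Emit:
{"api": "move_arm", "payload": {"increments": "1 0 0.008 0 0 0 0; 1 0 0.015 0 0 0 0; 1 0 0.015 0 0 0 0; 1 0 0.015 0 0 0 0"}}

```text
time_s: 10.9
tcp_pos: [0.4291, 0.1526, 0.0202]
ee_rot: [[0.998, 0.001, 0.059], [-0.059, 0.001, 0.998], [0.001, -1.0, 0.001]]
wrist_force: [0.3, -0.6, 0.7]
gripper_width: 0.028
```

```bash
cat >> h.py <<'E'
b=np.array([.592,.1423]);_a=np.radians(-3.4);X=np.array([np.cos(_a),np.sin(_a)]);Y=np.array([-X[1],X[0]])
def bay():
    s=sense();q=s["tcp_pos"][:2]-b;f=s["wrist_force"]
    print("t",round(s["time_s"],2),"bay mm",(q@X*1e3).round(1),(q@Y*1e3).round(1),"z",s["tcp_pos"][2].round(4),"F bay",(f[:2]@X).round(1),(f[:2]@Y).round(1),f[2].round(1),"w",round(s["gripper_width"],3))
E
python3 -c "
from h import *
bay();tgt([*(b-.165*X),.018],86.6)"
```

```text
t 10.9 bay mm -163.3 0.6 z 0.0202 F bay 0.4 -0.6 0.7 w 0.028
shift [-0.0017  0.0022 -0.0006] rot [-0.0011  0.0004  0.0014] z now 86.62 t 10.9
```

Emit:
{"api": "move_arm", "payload": {"increments": "1 0.005 0 0 0 0 0; 1 0.01 0 0 0 0 0; 1 0.014 0 0 0 0 0; 1 0.018 0 0 0 0 0; 1 0.022 0 0 0 0 0; 1 0.027 0 0 0 0 0; 1 0.032 0 0 0 0 0; 1 0.038 0 0 0 0 0"}}

```text
time_s: 11.7
tcp_pos: [0.4669, 0.1498, 0.0193]
ee_rot: [[0.998, -0.0, 0.059], [-0.059, -0.0, 0.998], [-0.0, -1.0, -0.0]]
wrist_force: [-0.6, -0.1, 1.2]
gripper_width: 0.003
```

```bash
python3 -c "
from h import *
bay()"
```

```text
t 11.7 bay mm -125.3 0.1 z 0.0193 F bay -0.6 -0.1 1.2 w 0.003
```

Emit:
{"api": "move_arm", "payload": {"increments": "1 0.007 0 0 0 0 0; 1 0.014 0 0 0 0 0; 1 0.021 0 0 0 0 0; 1 0.028 0 0 0 0 0; 1 0.035 0 0 0 0 0; 1 0.042 0 0 0 0 0; 1 0.049 0 0 0 0 0; 1 0.056 0 0 0 0 0"}}

```text
time_s: 12.5
tcp_pos: [0.523, 0.1465, 0.0193]
ee_rot: [[0.998, -0.0, 0.059], [-0.059, 0.0, 0.998], [-0.0, -1.0, -0.0]]
wrist_force: [0.0, 0.0, 1.6]
gripper_width: 0.005
```

```bash
python3 -c "
from h import *
bay()
p,d=capture('wrist');cv2.imwrite('pics/w5.png',p[:,:,::-1])
p,d=capture('scene');cv2.imwrite('pics/s5.png',cv2.resize(p[150:240,250:390,::-1],None,fx=5,fy=5,interpolation=cv2.INTER_CUBIC))"
```

```text
t 12.5 bay mm -69.2 0.1 z 0.0193 F bay 0.0 0.0 1.6 w 0.005
```

View pics/w5.png

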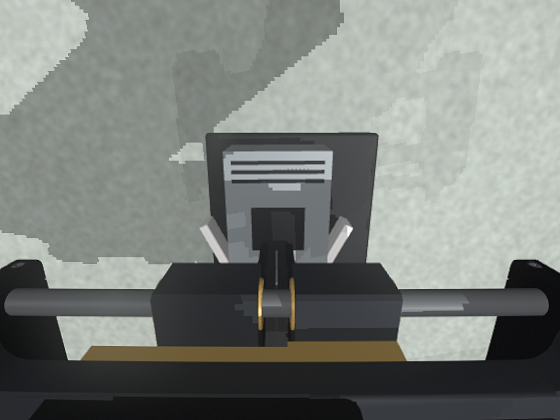

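View pics/s5.png

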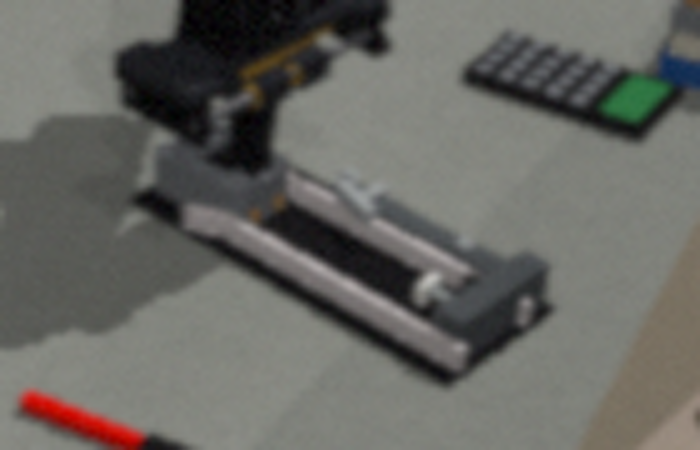

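```bash
python3 - <<'E'
from h import *
cp=camera_params("wrist");print(cp["xyz"])
def S(n,q,h):
    P=onplane(cp,q,h); print(n,P[:,:2].round(4).tolist(),"bay",(np.c_[(P[:,:2]-b)@X,(P[:,:2]-b)@Y]*1e3).round(1).tolist())
S("tail top edge",[[223,152],[332,152]],.042)
S("ribs",[[229,180],[325,180]],.042)
S("plate front",[[207,133],[377,133]],.008)
S("flare tips",[[202,228],[347,228]],.026)
p,d=capture("wrist")
for u in([275,145],[275,158],[275,190],[275,215],[277,250],[240,230],[300,230],[277,262],[220,200]):
    q=cp["xyz"]+rays(cp,[u])[0]*d[u[1],u[0]];print(u,((q[:2]-b)@X*1e3).round(1),((q[:2]-b)@Y*1e3).round(1),q[2].round(4))
P=[[*(b+(-.133)*X),.042],[*(b+(-.133)*X),.008],[*(b-.069*X),.0193],[*(b-.069*X),.05]]
print(proj(cp,P))
E
```

```text
[0.4387289  0.15174477 0.20528013]
tail top edge [[0.4578, 0.1226], [0.4613, 0.18]] bay [[-132.8, -27.6], [-132.7, 29.9]]
ribs [[0.473, 0.1242], [0.4762, 0.1761]] bay [[-117.7, -25.1], [-117.6, 26.9]]
plate front [[0.4494, 0.1078], [0.4558, 0.2142]] bay [[-140.3, -42.8], [-140.2, 63.7]]
flare tips [[0.5058, 0.1014], [0.5113, 0.1919]] bay [[-83.6, -46.0], [-83.5, 44.7]]
[275, 145] -133.6 -0.3 0.0155
[275, 158] -129.6 -0.2 0.0424
[275, 190] -112.2 -0.2 0.0427
[275, 215] -98.0 -0.2 0.0431
[277, 250] -79.3 0.9 0.0488
[240, 230] -88.7 -20.2 0.0422
[300, 230] -88.7 14.0 0.0424
[277, 262] -79.6 0.8 0.0637
[220, 200] -96.7 -37.0 0.0084
[[275.33897169 151.44146161]
 [275.44019143 144.62270387]
 [275.55046669 244.87245115]
 [275.48429638 267.50066792]]
```

```bash
python3 - <<'E'
from h import *
bay()
p=cv2.imread("pics/w5.png")
cv2.imwrite('pics/w5z.png',cv2.resize(p[120:350,180:380],None,fx=2.6,fy=2.6,interpolation=cv2.INTER_CUBIC))
p,d=capture('top');cv2.imwrite('pics/t5.png',cv2.resize(p[150:290,170:290,::-1],None,fx=4,fy=4,interpolation=cv2.INTER_CUBIC))
s=sense();print(s["joints"],s["effort"],s["ee_rot"])
E
```

```text
t 12.65 bay mm -69.4 0.1 z 0.0192 F bay -0.7 0.5 -1.3 w 0.001
[ 3.27925534e+01  2.56315389e+01 -2.38274490e+01 -1.01237031e-02
 -4.05669266e+01 -1.26194530e+02] [-7.98483496e-02 -3.62783325e+01  1.32466391e+01  2.93614782e+00
 -6.46869605e-02  2.83097186e-03] [[ 9.98229710e-01 -4.42442103e-04  5.94747834e-02]
 [-5.94748541e-02 -1.48360204e-04  9.98229793e-01]
 [-4.32835198e-04 -9.99999891e-01 -1.74411743e-04]]
```

View pics/w5z.png

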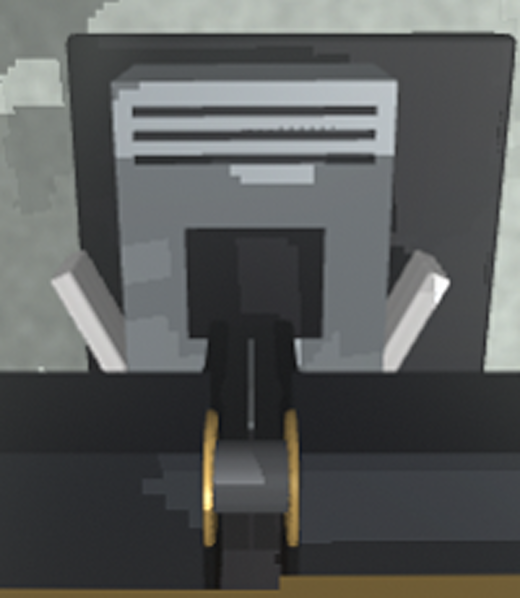

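View pics/t5.png

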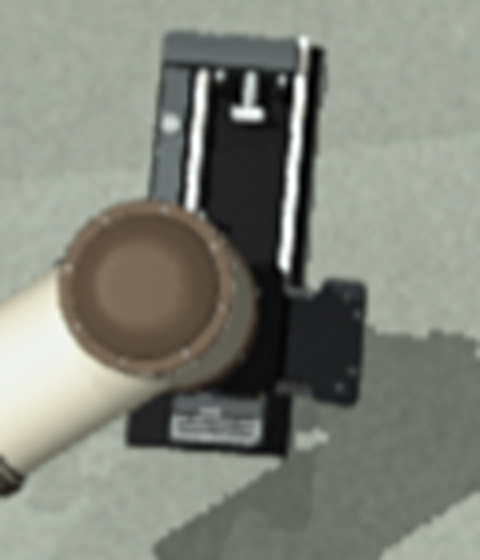

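The picture contradicts the push. The fingers are at bay x = -69, but the pack tail is still at -133 and I felt no force, so the tips seem to have gone into the pack without contact. I'll back out the same way, watch the force and look again.

Emit:
{"api": "move_arm", "payload": {"increments": "1 -0.007 0 0 0 0 0; 1 -0.014 0 0 0 0 0; 1 -0.021 0 0 0 0 0; 1 -0.03 0 0 0 0 0"}}

```text
time_s: 13.1
tcp_pos: [0.4916, 0.1484, 0.0195]
ee_rot: [[0.998, 0.0, 0.059], [-0.059, 0.0, 0.998], [0.0, -1.0, 0.0]]
wrist_force: [0.6, -0.1, 0.8]
gripper_width: 0.002
```

```bash
cat >> h.py <<'E'
def look(name):
    cp=camera_params("wrist");p,d=capture("wrist");cv2.imwrite(f"pics/{name}.png",p[:,:,::-1])
    bay();return cp,p,d
E
python3 -c "
from h import *
look('w6')"
```

```text
t 13.15 bay mm -102.3 -0.4 z 0.0193 F bay -1.3 -1.0 -0.1 w 0.007
```

View pics/w6.png

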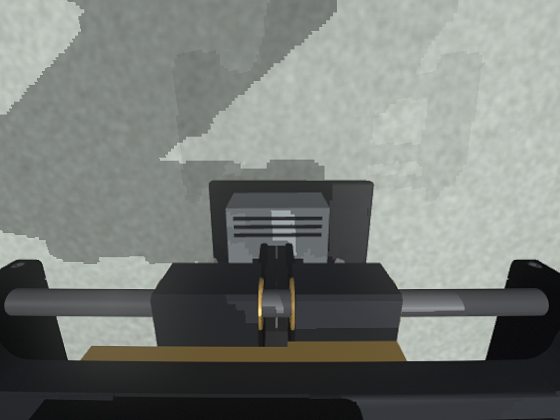

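Emit:
{"api": "move_arm", "payload": {"increments": "1 -0.008 0 0 0 0 0; 1 -0.016 0 0 0 0 0; 1 -0.024 0 0 0 0 0; 1 -0.032 0 0 0 0 0; 1 -0.04 0 0 0 0 0; 1 -0.048 0 0 0 0 0; 1 -0.055 0 0 0 0 0; 1 -0.06 0 0 0 0 0"}}

```text
time_s: 13.95
tcp_pos: [0.4319, 0.1519, 0.0194]
ee_rot: [[0.998, -0.0, 0.059], [-0.059, -0.0, 0.998], [-0.0, -1.0, -0.0]]
wrist_force: [-0.3, -0.6, 0.8]
gripper_width: 0.001
```

```bash
python3 -c "
from h import *
look('w7')"
```

```text
t 14.0 bay mm -161.0 -0.2 z 0.0193 F bay -0.5 -1.3 0.3 w 0.003
```

View pics/w7.png

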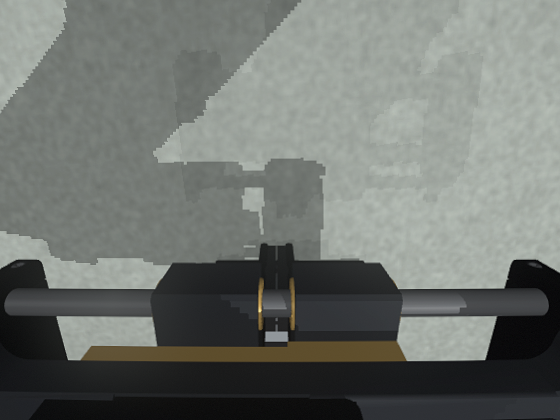

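Emit:
{"api": "move_arm", "payload": {"increments": "1 0 0.003 0 0 0 0; 1 0 0.0065 0 0 0 0; 1 0.006 0.0065 0 0 0 0; 1 0.011 0.0065 0 0 0 0; 1 0.016 0.0065 0 0 0 0; 1 0.021 0.0065 0 0 0 0; 1 0.026 0.0065 0 0 0 0; 1 0.031 0.0065 0 0 0 0"}}

```text
time_s: 14.8
tcp_pos: [0.4636, 0.1498, 0.0127]
ee_rot: [[0.998, -0.001, 0.06], [-0.06, -0.0, 0.998], [-0.001, -1.0, -0.0]]
wrist_force: [-2.5, -0.6, 0.1]
gripper_width: 0.005
```

```bash
python3 -c "
from h import *
bay()
p,d=capture('scene');cv2.imwrite('pics/s8.png',cv2.resize(p[150:240,250:390,::-1],None,fx=5,fy=5,interpolation=cv2.INTER_CUBIC));bay()"
```

```text
t 14.8 bay mm -128.6 -0.2 z 0.0127 F bay -2.5 -0.7 0.1 w 0.005
t 14.85 bay mm -127.6 0.2 z 0.0128 F bay -0.2 -1.0 -0.4 w 0.003
```

View pics/s8.png

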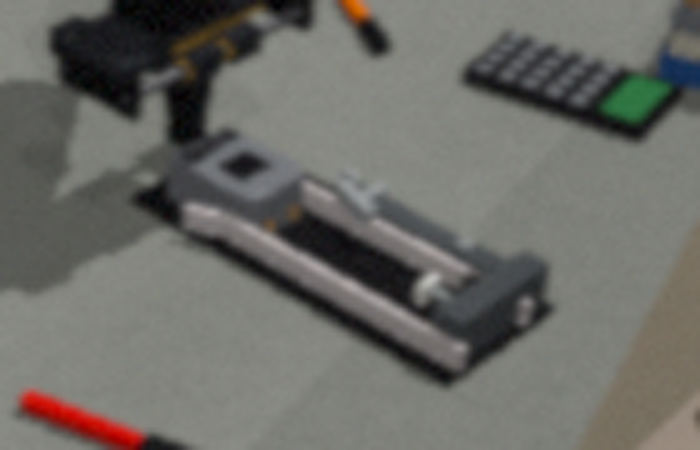

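At the lower height the tail is properly met: 2.5 N felt, and the nose contacts moved from (270,208) to (285,215) in the zoomed scene view. I'll keep the tips at this height.

Emit:
{"api": "move_arm", "payload": {"increments": "1 0.005 0.001 0 0 0 0; 1 0.011 0.001 0 0 0 0; 1 0.017 0.001 0 0 0 0; 1 0.023 0.001 0 0 0 0; 1 0.029 0.001 0 0 0 0; 1 0.035 0.001 0 0 0 0; 1 0.041 0.001 0 0 0 0; 1 0.047 0.001 0 0 0 0"}}

```text
time_s: 15.65
tcp_pos: [0.5099, 0.1467, 0.0117]
ee_rot: [[0.998, -0.002, 0.06], [-0.06, -0.001, 0.998], [-0.002, -1.0, -0.001]]
wrist_force: [-4.3, -1.1, 1.3]
gripper_width: 0.005
```

```bash
python3 -c "
from h import *
bay()
p,d=capture('scene');cv2.imwrite('pics/s9.png',cv2.resize(p[150:240,250:390,::-1],None,fx=5,fy=5,interpolation=cv2.INTER_CUBIC));bay()"
```

```text
t 15.65 bay mm -82.2 -0.5 z 0.0117 F bay -4.3 -1.3 1.3 w 0.005
t 15.7 bay mm -81.1 -0.2 z 0.0117 F bay -1.1 -0.5 0.4 w 0.005
```

View pics/s9.png

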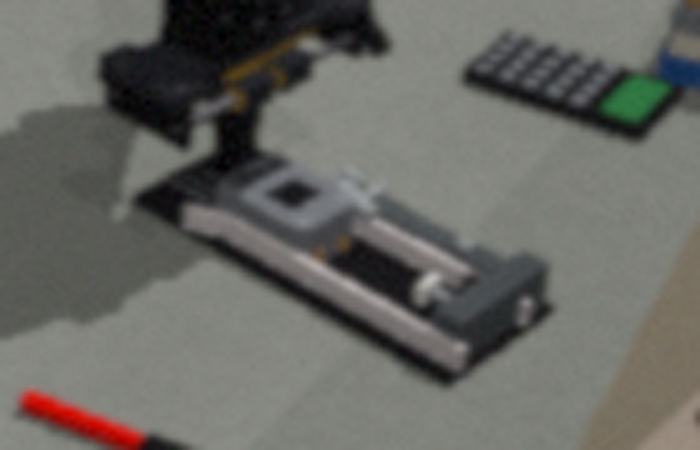

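Emit:
{"api": "move_arm", "payload": {"increments": "1 0.006 0 0 0 0 0; 1 0.012 0 0 0 0 0; 1 0.018 0 0 0 0 0; 1 0.024 0 0 0 0 0; 1 0.03 0 0 0 0 0; 1 0.036 0 0 0 0 0; 1 0.042 0 0 0 0 0; 1 0.048 0 0 0 0 0"}}

```text
time_s: 16.5
tcp_pos: [0.5588, 0.1442, 0.0118]
ee_rot: [[0.998, -0.0, 0.059], [-0.059, -0.0, 0.998], [-0.0, -1.0, -0.0]]
wrist_force: [-2.5, -1.5, -0.1]
gripper_width: -0.0
```

```bash
python3 -c "
from h import *
bay()
p,d=capture('scene');cv2.imwrite('pics/s10.png',cv2.resize(p[150:240,250:390,::-1],None,fx=5,fy=5,interpolation=cv2.INTER_CUBIC));bay()"
```

```text
t 16.5 bay mm -33.2 -0.1 z 0.0118 F bay -2.4 -1.7 -0.1 w -0.0
t 16.55 bay mm -31.9 0.3 z 0.0119 F bay -0.7 -1.8 -1.1 w 0.006
```

View pics/s10.png

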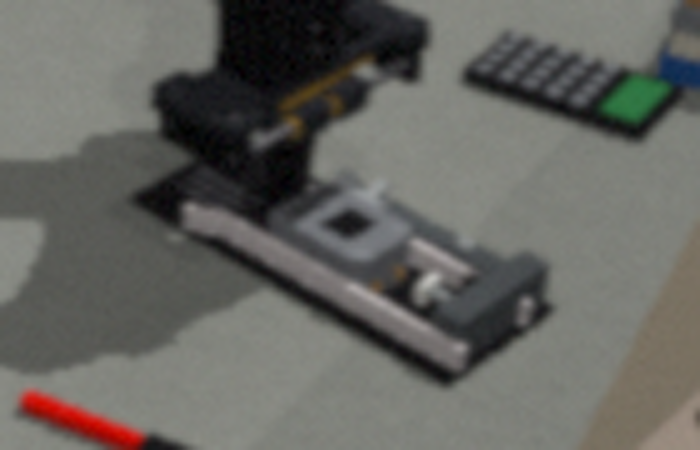

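Emit:
{"api": "move_arm", "payload": {"increments": "1 0.003 0 0 0 0 0; 1 0.006 0 0 0 0 0; 1 0.009 0 0 0 0 0; 1 0.012 0 0 0 0 0; 1 0.015 0 0 0 0 0; 1 0.018 0 0 0 0 0; 1 0.021 0 0 0 0 0"}}

```text
time_s: 17.25
tcp_pos: [0.5795, 0.1431, 0.0119]
ee_rot: [[0.998, -0.0, 0.059], [-0.059, -0.0, 0.998], [-0.0, -1.0, -0.0]]
wrist_force: [-2.9, -1.6, 0.1]
gripper_width: 0.009
```

Emit:
{"api": "move_arm", "payload": {"increments": "1 0.002 0 0 0 0 0; 1 0.004 0 0 0 0 0; 1 0.006 0 0 0 0 0"}}

```text
time_s: 17.55
tcp_pos: [0.5854, 0.1429, 0.0119]
ee_rot: [[0.998, -0.0, 0.059], [-0.059, -0.0, 0.998], [-0.0, -1.0, -0.0]]
wrist_force: [-2.6, -1.5, 0.9]
gripper_width: 0.008
```

```bash
python3 -c "
from h import *
bay()"
```

```text
t 17.55 bay mm -6.6 0.2 z 0.0119 F bay -2.5 -1.6 0.9 w 0.008
```

Emit:
{"api": "move_arm", "payload": {"increments": "1 0.001 0 0 0 0 0; 1 0.003 0 0 0 0 0; 1 0.004 0 0 0 0 0"}}

```text
time_s: 17.85
tcp_pos: [0.5883, 0.1427, 0.0118]
ee_rot: [[0.998, -0.002, 0.059], [-0.059, -0.0, 0.998], [-0.002, -1.0, -0.0]]
wrist_force: [-7.4, 1.7, 3.5]
gripper_width: 0.006
```

Emit:
{"api": "move_arm", "payload": {"increments": "1 0.001 0 0 0 0 0; 1 0.003 0 0 0 0 0; 1 0.004 0 0 0 0 0"}}

```text
time_s: 18.15
tcp_pos: [0.5915, 0.1425, 0.0118]
ee_rot: [[0.998, -0.004, 0.059], [-0.059, -0.001, 0.998], [-0.003, -1.0, -0.001]]
wrist_force: [-8.7, 0.7, 5.0]
gripper_width: 0.006
```

```bash
python3 -c "
from h import *
bay()
p,d=capture('scene');cv2.imwrite('pics/s11.png',cv2.resize(p[150:240,250:390,::-1],None,fx=5,fy=5,interpolation=cv2.INTER_CUBIC));bay()"
```

```text
t 18.15 bay mm -0.5 0.1 z 0.0118 F bay -8.7 0.2 5.0 w 0.006
t 18.2 bay mm -0.4 0.1 z 0.0118 F bay -7.1 0.3 5.1 w 0.006
```

View pics/s11.png

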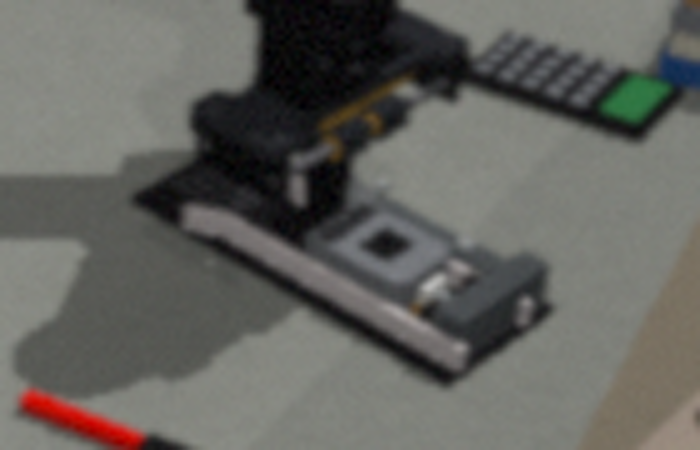

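```bash
python3 -c "
from h import *
cp=camera_params('scene');p,d=capture('scene')
bay()
for q in([345,225],[365,235],[350,265],[400,230],[420,240],[390,275],[425,250],[440,238]):
    u=(np.array(q)/5+[250,150]).round().astype(int);P=cp['xyz']+rays(cp,[u])[0]*d[u[1],u[0]]
    print(q,((P[:2]-b)@X*1e3).round(1),((P[:2]-b)@Y*1e3).round(1),(P[2]*1e3).round(1))
"
```

```text
t 18.25 bay mm -0.4 0.1 z 0.0118 F bay -7.7 -1.3 2.8 w 0.007
[345, 225] 24.5 -4.3 42.1
[365, 235] 41.6 -4.3 42.8
[350, 265] 47.6 -25.2 32.5
[400, 230] 53.3 17.2 42.0
[420, 240] 68.6 19.1 40.9
[390, 275] 81.6 -26.9 43.3
[425, 250] 699.7 -851.6 799.2
[440, 238] 78.1 27.9 41.3
```

Emit:
{"api": "move_arm", "payload": {"increments": "1 0.0015 0 0 0 0 0; 1 0.003 0 0 0 0 0; 1 0.004 0 0 0 0 0"}}

```text
time_s: 18.55
tcp_pos: [0.5946, 0.1423, 0.0118]
ee_rot: [[0.998, -0.005, 0.059], [-0.059, -0.001, 0.998], [-0.005, -1.0, -0.001]]
wrist_force: [-10.6, 1.7, 6.4]
gripper_width: 0.003
```

Emit:
{"api": "move_arm", "payload": {"increments": "1 0.001 0 0 0 0 0; 1 0.002 0 0 0 0 0; 1 0.003 0 0 0 0 0"}}

```text
time_s: 18.85
tcp_pos: [0.597, 0.1421, 0.0118]
ee_rot: [[0.998, -0.006, 0.059], [-0.059, -0.001, 0.998], [-0.006, -1.0, -0.001]]
wrist_force: [-11.7, 2.3, 6.6]
gripper_width: 0.002
```

```bash
python3 -c "
from h import *
bay()
cp=camera_params('scene');p,d=capture('scene');cv2.imwrite('pics/s12.png',cv2.resize(p[150:240,250:390,::-1],None,fx=5,fy=5,interpolation=cv2.INTER_CUBIC));bay()
for q in([355,225],[375,235],[410,230],[425,240],[430,260]):
    u=(np.array(q)/5+[250,150]).round().astype(int);P=cp['xyz']+rays(cp,[u])[0]*d[u[1],u[0]]
    print(q,((P[:2]-b)@X*1e3).round(1),((P[:2]-b)@Y*1e3).round(1),(P[2]*1e3).round(1))
"
```

```text
t 18.85 bay mm 5.0 0.1 z 0.0118 F bay -11.8 1.6 6.6 w 0.002
t 18.9 bay mm 5.1 0.0 z 0.0118 F bay -11.7 0.7 6.4 w 0.002
[355, 225] 32.2 -3.6 45.6
[375, 235] 44.6 2.3 41.1
[410, 230] 59.3 20.0 43.7
[425, 240] 73.6 17.7 44.1
[430, 260] 89.2 3.6 43.5
```

View pics/s12.png

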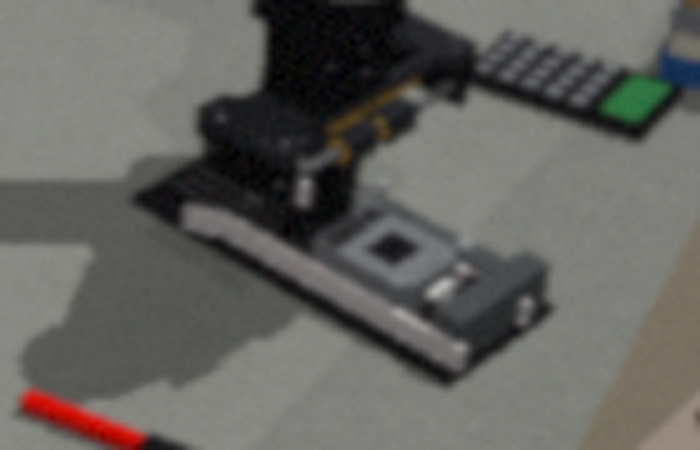

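Emit:
{"api": "move_arm", "payload": {"increments": "1 0.001 0 0 0 0 0; 1 0.002 0 0 0 0 0; 1 0.003 0 0 0 0 0"}}

```text
time_s: 19.2
tcp_pos: [0.5996, 0.1419, 0.0118]
ee_rot: [[0.998, -0.007, 0.059], [-0.059, -0.001, 0.998], [-0.007, -1.0, -0.002]]
wrist_force: [-12.4, 2.2, 7.3]
gripper_width: 0.006
```

Emit:
{"api": "move_arm", "payload": {"increments": "1 0.001 0 0 0 0 0; 1 0.002 0 0 0 0 0"}}

```text
time_s: 19.4
tcp_pos: [0.6012, 0.1418, 0.0118]
ee_rot: [[0.998, -0.008, 0.059], [-0.059, -0.001, 0.998], [-0.008, -1.0, -0.002]]
wrist_force: [-13.8, 3.4, 8.4]
gripper_width: 0.005
```

```bash
python3 -c "
from h import *
bay()"
```

```text
t 19.4 bay mm 9.3 0.0 z 0.0118 F bay -14.0 2.5 8.4 w 0.005
```

Emit:
{"api": "move_arm", "payload": {"increments": "1 0.0007 0 0 0 0 0; 1 0.0015 0 0 0 0 0"}}

```text
time_s: 19.6
tcp_pos: [0.6034, 0.1417, 0.0118]
ee_rot: [[0.998, -0.006, 0.059], [-0.059, -0.001, 0.998], [-0.006, -1.0, -0.001]]
wrist_force: [-11.3, 1.5, 5.6]
gripper_width: 0.002
```

```bash
python3 -c "
from h import *
bay()"
```

```text
t 19.6 bay mm 11.4 0.1 z 0.0118 F bay -11.4 0.8 5.6 w 0.002
```

The force fell from 14.0 N to 11.4 N, which is the click. Now small steps until the buffers are felt.

Emit:
{"api": "move_arm", "payload": {"increments": "1 0.0007 0 0 0 0 0; 1 0.0014 0 0 0 0 0"}}

```text
time_s: 19.8
tcp_pos: [0.6045, 0.1416, 0.0118]
ee_rot: [[0.998, -0.007, 0.059], [-0.059, -0.001, 0.998], [-0.007, -1.0, -0.002]]
wrist_force: [-13.1, 2.5, 8.5]
gripper_width: 0.008
```

```bash
python3 -c "
from h import *
bay()"
```

```text
t 19.8 bay mm 12.5 0.1 z 0.0118 F bay -13.2 1.8 8.5 w 0.008
```

Emit:
{"api": "move_arm", "payload": {"increments": "1 0.0007 0 0 0 0 0; 1 0.0014 0 0 0 0 0"}}

```text
time_s: 20.0
tcp_pos: [0.6049, 0.1416, 0.0118]
ee_rot: [[0.998, -0.009, 0.06], [-0.06, -0.001, 0.998], [-0.009, -1.0, -0.002]]
wrist_force: [-15.0, 4.3, 10.2]
gripper_width: 0.003
```

```bash
python3 -c "
from h import *
bay()"
```

```text
t 20.0 bay mm 12.9 0.0 z 0.0118 F bay -15.2 3.4 10.2 w 0.003
```

Emit:
{"api": "move_arm", "payload": {"increments": "1 0.0007 0 0 0 0 0; 1 0.0014 0 0 0 0 0"}}

```text
time_s: 20.2
tcp_pos: [0.6053, 0.1415, 0.0118]
ee_rot: [[0.998, -0.011, 0.06], [-0.06, -0.002, 0.998], [-0.011, -1.0, -0.002]]
wrist_force: [-18.0, 4.8, 11.6]
gripper_width: 0.009
```

```bash
python3 -c "
from h import *
bay()
cp=camera_params('scene');p,d=capture('scene');cv2.imwrite('pics/s13.png',cv2.resize(p[150:240,250:390,::-1],None,fx=5,fy=5,interpolation=cv2.INTER_CUBIC));bay()"
```

```text
t 20.2 bay mm 13.3 -0.0 z 0.0118 F bay -18.2 3.7 11.6 w 0.009
t 20.25 bay mm 13.3 -0.0 z 0.0118 F bay -16.5 3.3 12.0 w 0.008
```

View pics/s13.png

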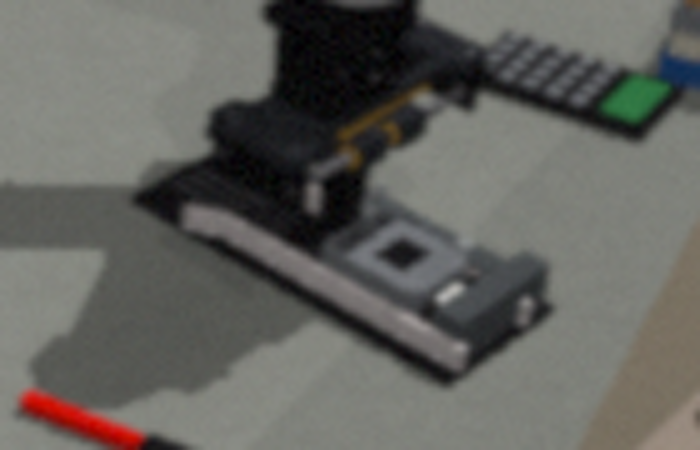

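Force rose from 11.4 N to 18.2 N while the tips moved about 2 mm, which is the buffers, so I stop there. I'll back off gently and look.

Emit:
{"api": "move_arm", "payload": {"increments": "1 -0.002 0 0 0 0 0; 1 -0.004 0 0 0 0 0; 1 -0.006 0 0 0 0 0; 1 -0.009 0 0 0 0 0; 1 -0.013 0 0 0 0 0; 1 -0.018 0 0 0 0 0; 1 -0.025 0 0 0 0 0; 1 -0.035 0 0 0 0 0"}}

```text
time_s: 21.05
tcp_pos: [0.5766, 0.1438, 0.0122]
ee_rot: [[0.998, 0.002, 0.059], [-0.059, 0.001, 0.998], [0.002, -1.0, 0.001]]
wrist_force: [-0.6, -0.6, -0.6]
gripper_width: 0.005
```

```bash
python3 -c "
from h import *
bay()"
```

```text
t 21.05 bay mm -15.5 0.6 z 0.0122 F bay -0.6 -0.6 -0.6 w 0.005
```

Emit:
{"api": "move_arm", "payload": {"increments": "1 -0.03 0 0 0 0 0; 1 -0.04 -0.02 0 0 0 0; 1 -0.04 -0.06 0 0 0 0; 1 -0.01 -0.1 0 0 0 0; 1 0.03 -0.14 0 0 0 0; 1 0.07 -0.18 0 0 0 0; 1 0.09 -0.19 0 0 0 0; 1 0.09 -0.19 0 0 0 0"}}

```text
time_s: 21.85
tcp_pos: [0.6702, 0.1383, 0.2051]
ee_rot: [[0.998, 0.009, 0.06], [-0.06, 0.002, 0.998], [0.008, -1.0, 0.003]]
wrist_force: [-1.2, 0.7, -0.5]
gripper_width: 0.002
```

```bash
python3 - <<'E'
from h import *
import pickle
cp,p,d=look("w14");pickle.dump((cp,d),open("pics/w14.pkl","wb"))
cv2.imwrite("pics/w14z.png",cv2.resize(p[0:290,140:440,::-1],None,fx=2,fy=2,interpolation=cv2.INTER_CUBIC))
E
```

```text
t 21.9 bay mm 75.3 0.4 z 0.2026 F bay -0.7 0.1 -0.8 w 0.006
```

View pics/w14z.png

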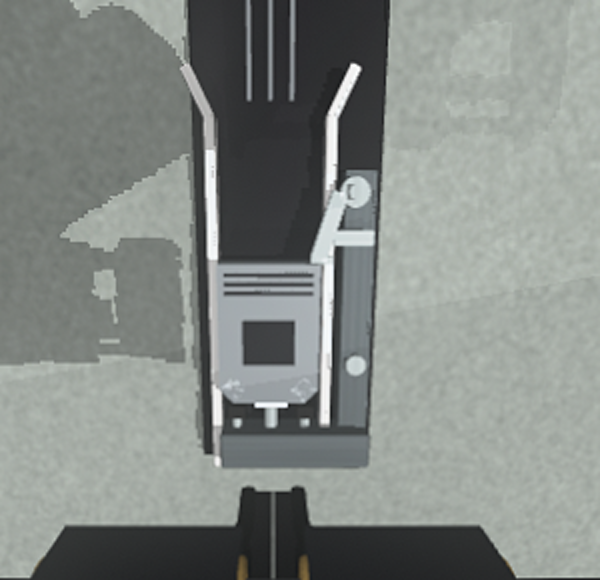

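The pawl tooth at about (320,262) is sprung in, right behind the tail edge (row 262). The nose is against the plunger and clear of the buffers. I'll check the numbers and the bystanders.

```bash
python3 - <<'E'
from h import *
import pickle
cp,d=pickle.load(open("pics/w14.pkl","rb"))
z=lambda q:np.array(q,float)/2+[140,0]-[.25,.25]
def S(n,q,h):
    P=onplane(cp,z(q),h); print(n,(np.c_[(P[:,:2]-b)@X,(P[:,:2]-b)@Y]*1e3).round(1).tolist())
S("tail",[[219,263],[300,263]],.042);S("nose",[[232,404],[308,404]],.042);S("pawl",[[312,263],[325,263]],.038);S("plunger",[[255,403],[288,403]],.032)
for q in([230,275],[310,285],[268,310],[225,370],[270,385],[310,370]):
    u=z(q).round().astype(int);P=cp['xyz']+rays(cp,[u])[0]*d[u[1],u[0]];print(q,(P[2]*1e3).round(1))
p,_=capture("top");p=p[:,:,::-1];cv2.imwrite("pics/t14.png",p)
q=cv2.imread("pics/top0.png");df=cv2.absdiff(p,q).max(2);cv2.imwrite("pics/df.png",df)
bay()
E
```

```text
tail [[16.3, -28.4], [16.4, 16.3]]
nose [[97.7, -23.0], [97.8, 22.0]]
pawl [[16.7, 23.2], [16.7, 30.5]]
plunger [[100.1, -9.6], [100.1, 10.5]]
[230, 275] 44.3
[310, 285] 42.9
[268, 310] 43.1
[225, 370] 42.6
[270, 385] 42.5
[310, 370] 41.5
t 21.95 bay mm 73.5 0.2 z 0.2012 F bay -0.2 0.3 -0.4 w 0.007
```

View pics/t14.png

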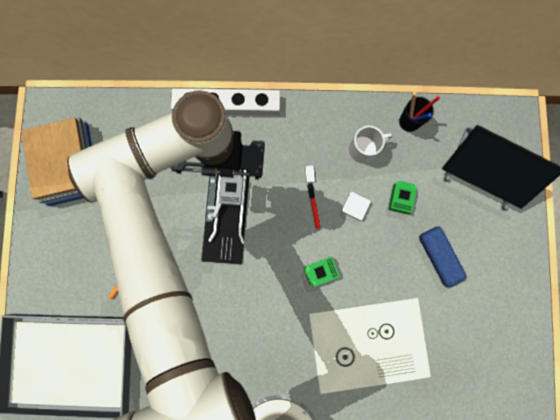

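View pics/df.png

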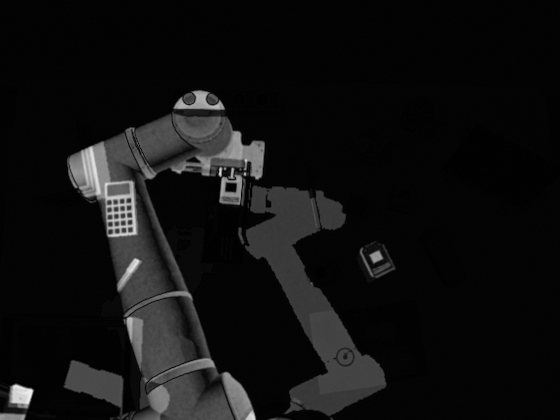

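```bash
python3 -c "
from h import *
bay();print(r.finish_job())"
```

```text
t 21.95 bay mm 73.5 0.2 z 0.2012 F bay -0.2 0.3 -0.4 w 0.007
the job is handed in; nothing more can be done
None
```

The pack is in the bay, pushed home until the pawl clicked and held by it. I handed the job in at about 22 s with the arm lifted clear; the hand-in gives no verdict.

- **Placing and pushing:** I laid the pack flat in the mouth, nose first, let go, and pushed it in with the shut gripper. The push built to 14.0 N and fell to 11.4 N at the click. It then rose to 18.2 N over the last 2 mm or so as the buffers took up. I stopped there and backed off.
- **Last checks:** The tail is at bay x of about 16.4 mm and the pawl tooth, sprung in behind it, at about 16.7 mm, which agrees within the measuring error. The pack's top is 41.5–44.3 mm above the desk where 42 is expected, so it is flat within depth noise. In the top view nothing else in sight has moved. The arm hid the calculator and marker_b in that last picture, so those two were not checked; the arm never came low near them.
- **A check that disagreed:** My first push, with the tips about 19 mm above the desk, had no effect. The camera showed the fingers inside the pack's outline, with no force felt and the pack unmoved. I can't explain this; it looks like missing contact in the simulation. I backed out the same way and pushed with the tips at about 12 mm instead of the suggested 20 mm, and that worked normally. The tool then felt an upward force of up to about 12 N at the end of the push, though the pack stayed flat.

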